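Sort the blood-grouping bench

ROBOT

A 7-joint arm with a two-finger parallel gripper is mounted at the origin on a cart in front of the work surface, level with it; the furniture and walls round the work are solid. World frame = base frame: x ahead of the robot, y to its left, z up, the work surface at z = 0. Lengths are in m, angles in rad, forces in N, time in s.
With the tool pointing down it reaches from about 0.4 to 0.9 m from the base axis. Payload 5.5 kg.
Tool frame: the origin (TCP) lies between the finger pads; the fingertips stand ctrl.tip_reach ahead of it and the grasp point (between the pads) lies 5 mm behind it (ctrl.tip_reach is the distance from the TCP to the fingertips, in m); z points along the fingers, y is the line along which they close (so a half turn about z gives the same grasp; the last joint's range is limited). The gripper opens to 92 mm and grips with 3 to 60 N. Pads are 19 mm wide; open, the fingers measure 130 mm over their backs; the gripper's body (75 mm by 190 mm) begins 47 mm behind the grasp point.
Start: joints at [1.545, 0.501, -0.427, 1.55, 0.221, 1.138, -0.21], TCP at [0.185, -0.623, 0.241] pointing down, gripper open.
Joint ranges: [-2.88, 2.88], [-0.31, 2.03], [-1.54, 1.56], [0.2, 2.42], [-1.41, 4.55], [0.19, 2.02], [-2.57, 2.57]. Speed limits (rad/s): [2.57, 2.57, 3.14, 3.14, 3.14, 3.14, 3.14].

INTERFACE

Orientations are given as a unit quaternion [x, y, z, w].
In Python, from station import ctrl gives the robot as it stands.
- The arm moves only by the tool play_rows, never from a script. Its argument "increments" is a list of rows, each a list of 5 numbers: the shift along the world's x, y, z in a scale on which 1.0 is 1000 mm, then the turn about the world's z in a scale on which 1.0 is 360 degrees, then the finger opening in cm, from 0 to 9.18. A call has 1 to 20 rows; each row is the pose to reach, as a shift and turn from the pose commanded when the call began; what a row does not reach only later rows make up. A row lasts 1/12 s, in which the tool goes at most 41.7 mm and 7.16 degrees, less where a joint would pass 70% of its speed; a pose out of reach is approached as far as the arm can. A shift or turn number past 1, either way, is cut back to 1. A call with a gripper value outside its range is refused whole. The fingers move at their own pace and stop on an object; "grip_force" is the grip in N (left out, the last holds). Time passes only in rows, so rows that repeat a pose let the fingers close. It gives the time, the measured TCP pose, the force, the opening and the grip force at its end, in the units of the state.
- ctrl.read_state(): the state, without advancing time (a new reading comes with each control period).
- ctrl.camera(name): name is "scene" or "top" or "wrist"; returns a dict with "pixels" (400x640x3 uint8, blue, green, red), "range_z" (400x640 float32, m along the optical axis (not along the pixel's ray), 0 where there is no reading), "mtx" (3x3 intrinsics, pixels), "R" (3x3) and "t" (3): a world point X has camera coordinates R X + t; the wrist camera has in their place "T_tool_cam" (4x4, takes a point from camera to tool coordinates, whose origin is the TCP and whose axes are the flange's). Camera axes: x right, y down, z forward; pixel columns grow to the right and rows downward; lengths in m; the calibration is good to about 2 mm. A picture is of the moment at which its call begins: read the wrist's pose just before it.
- ctrl.job_done(): hands the job in; it is judged then, once.
The state is a dict: "time_s": time; "joint_pos": joint angles; "qd": joint speeds; "joint_efforts": joint torques, N m; "ee_pos": TCP position; "orientation": TCP orientation; "contact_force": force on the tool from outside, world axes, zero at the start; "wrist_torque": the same for the moment, N m; "width": opening from 0.0 (shut) to 1.0 (fully open); "grip_force": force on a finger pad.
Only numpy, scipy, OpenCV 4.12 (cv2) and the standard library are available. Lean on these libraries where they do the work, as an engineer would, in place of code of your own. Each camera call takes 0.05 s, during which the arm holds its last target. There are 200 camera calls.

TASK

Put the five loose things away for the next test run: stand each of the two loose dropper bottles (rubber teat) in a free compartment of the carrier that already holds a dropper bottle, and each of the two loose flat-capped vials in a free compartment of the carrier that already holds a flat-capped vial; lay the gel card flat, right side up, between the corner guides of the metal card tray. The bottles already in the carriers stay in their carriers; keep every bottle upright all the time and set each thing down before letting go of it, do not drop it.

Things in the scene. Friction and masses are not known exactly. Their poses are not given: they have to be found in the camera images.
- dropper_1: loose dropper bottle: cylindrical plastic bottle that ends in a slim rounded rubber teat. Body 24.5 mm in diameter up to 67 mm, collar 24 mm in diameter from 67 to 75 mm, then the teat, 15 mm in diameter, to 99 mm. 24 g. Origin: centre of its underside, z up. Starts standing on the open front part of the bench.
- dropper_2: loose dropper bottle: cylindrical plastic bottle that ends in a slim rounded rubber teat. Body 24.5 mm in diameter up to 67 mm, collar 24 mm in diameter from 67 to 75 mm, then the teat, 15 mm in diameter, to 99 mm. 24 g. Origin: centre of its underside, z up. Starts standing on the open front part of the bench; same shape as dropper_1 (the label is another).
- vial_1: loose flat-capped vial: cylindrical plastic bottle with a wide flat-topped white cap and no teat. Body 24.5 mm in diameter up to 59 mm, cap 25.5 mm in diameter from 59 to 78 mm. 24 g. Origin: centre of its underside, z up. Starts standing on the open front part of the bench.
- vial_2: loose flat-capped vial: cylindrical plastic bottle with a wide flat-topped white cap and no teat. Body 24.5 mm in diameter up to 59 mm, cap 25.5 mm in diameter from 59 to 78 mm. 24 g. Origin: centre of its underside, z up. Starts standing on the open front part of the bench.
- gel_card: loose clear plastic gel test card with a printed strip, lying flat on the open front part of the bench: 52 x 52 mm, 5.5 mm thick, rigid, 24 g. It can be picked from above by two facing edges with the very fingertips. Origin: centre of its underside; x and y along its edges, z up.
- dropper_home: dropper bottle: cylindrical plastic bottle that ends in a slim rounded rubber teat. Body 24.5 mm in diameter up to 67 mm, collar 24 mm in diameter from 67 to 75 mm, then the teat, 15 mm in diameter, to 99 mm. 24 g. Origin: centre of its underside, z up. It stays in its carrier: it starts upright in a compartment of one of the carriers and shows which carrier is for dropper bottles.
- vial_home: flat-capped vial: cylindrical plastic bottle with a wide flat-topped white cap and no teat. Body 24.5 mm in diameter up to 59 mm, cap 25.5 mm in diameter from 59 to 78 mm. 24 g. Origin: centre of its underside, z up. It stays in its carrier: it starts upright in a compartment of the other carrier and shows which carrier is for flat-capped vials.
- carrier_a: one of two alike white carriers, fixed; the kind each is for varies and shows only by the bottle already in it. 47 x 135 mm, 31 mm high: a row of three open square compartments along y, 41 x 41 mm inside, centres at y = -44, 0, +44 mm; walls and dividers 3 mm, floor 3 mm above the bench, 28 mm deep. One is taken, two are free. Origin: centre of underside, z up.
- carrier_b: one of two alike white carriers, fixed; the kind each is for varies and shows only by the bottle already in it. 47 x 135 mm, 31 mm high: a row of three open square compartments along y, 41 x 41 mm inside, centres at y = -44, 0, +44 mm; walls and dividers 3 mm, floor 3 mm above the bench, 28 mm deep. One is taken, two are free. Origin: centre of underside, z up.
- card_tray: pale bare-metal card tray, fixed: plate 100 (x) by 120 (y) mm, 4 mm thick, with four L-shaped corner guides, 6 mm high and 4 mm thick, round a 72 x 72 mm square at its centre. The middle 44 mm of each side of the square is open, room for the fingers. The card lies on the plate, 4 mm above the bench. Origin: centre of its underside; x and y along the square's sides, z up.
Things that resemble listed ones, but are neither listed nor needed, are in the scene too. Leave any pink or yellow look-alike of the vial_home alone.

How it is judged:
At the end, for the whole second after the job is handed in: All three dropper bottles stand on the compartment floors of one carrier and all three vials in the other, less than 7 degrees from upright; the gel card lies flat on the tray between its guides, centred within 14 mm each way; all released and at rest ((((x of dropper_home in the frame of carrier_a between -0.012 and 0.012 m and y of dropper_home in the frame of carrier_a between -0.058 and 0.058 m and z of dropper_home in the frame of carrier_a below 0.008 m) and (x of dropper_1 in the frame of carrier_a between -0.012 and 0.012 m and y of dropper_1 in the frame of carrier_a between -0.058 and 0.058 m and z of dropper_1 in the frame of carrier_a below 0.008 m) and (x of dropper_2 in the frame of carrier_a between -0.012 and 0.012 m and y of dropper_2 in the frame of carrier_a between -0.058 and 0.058 m and z of dropper_2 in the frame of carrier_a below 0.008 m) and (x of vial_home in the frame of carrier_b between -0.012 and 0.012 m and y of vial_home in the frame of carrier_b between -0.058 and 0.058 m and z of vial_home in the frame of carrier_b below 0.008 m) and (x of vial_1 in the frame of carrier_b between -0.012 and 0.012 m and y of vial_1 in the frame of carrier_b between -0.058 and 0.058 m and z of vial_1 in the frame of carrier_b below 0.008 m) and (x of vial_2 in the frame of carrier_b between -0.012 and 0.012 m and y of vial_2 in the frame of carrier_b between -0.058 and 0.058 m and z of vial_2 in the frame of carrier_b below 0.008 m)) or ((x of dropper_home in the frame of carrier_b between -0.012 and 0.012 m and y of dropper_home in the frame of carrier_b between -0.058 and 0.058 m and z of dropper_home in the frame of carrier_b below 0.008 m) and (x of dropper_1 in the frame of carrier_b between -0.012 and 0.012 m and y of dropper_1 in the frame of carrier_b between -0.058 and 0.058 m and z of dropper_1 in the frame of carrier_b below 0.008 m) and (x of dropper_2 in the frame of carrier_b between -0.012 and 0.012 m and y of dropper_2 in the frame of carrier_b between -0.058 and 0.058 m and z of dropper_2 in the frame of carrier_b below 0.008 m) and (x of vial_home in the frame of carrier_a between -0.012 and 0.012 m and y of vial_home in the frame of carrier_a between -0.058 and 0.058 m and z of vial_home in the frame of carrier_a below 0.008 m) and (x of vial_1 in the frame of carrier_a between -0.012 and 0.012 m and y of vial_1 in the frame of carrier_a between -0.058 and 0.058 m and z of vial_1 in the frame of carrier_a below 0.008 m) and (x of vial_2 in the frame of carrier_a between -0.012 and 0.012 m and y of vial_2 in the frame of carrier_a between -0.058 and 0.058 m and z of vial_2 in the frame of carrier_a below 0.008 m))) and angle between each of dropper_home, dropper_1, dropper_2, vial_home, vial_1, vial_2, gel_card's own z axis and vertical below 0.12 rad and x of gel_card in the frame of card_tray between -0.014 and 0.014 m and y of gel_card in the frame of card_tray between -0.014 and 0.014 m and z of gel_card in the frame of card_tray between 0.001 and 0.008 m and linear speed of each of dropper_1, dropper_2, vial_1, vial_2, gel_card below 0.02 m/s); the robot touches nothing.
It fails at once if a bottle is tipped over (more than 35 degrees from upright) (angle between any of dropper_home, dropper_1, dropper_2, vial_home, vial_1, vial_2's own z axis and vertical above 0.61 rad).
It fails at once if a thing is dropped: in the air, more than 30 mm above the bench, with no finger on it ((height (world z) of dropper_1 above 0.03 m and contact force between the fingers and dropper_1 below 0.02 N) or (height (world z) of dropper_2 above 0.03 m and contact force between the fingers and dropper_2 below 0.02 N) or (height (world z) of vial_1 above 0.03 m and contact force between the fingers and vial_1 below 0.02 N) or (height (world z) of vial_2 above 0.03 m and contact force between the fingers and vial_2 below 0.02 N) or (height (world z) of gel_card above 0.03 m and contact force between the fingers and gel_card below 0.02 N) or (height (world z) of dropper_home above 0.03 m and contact force between the fingers and dropper_home below 0.02 N) or (height (world z) of vial_home above 0.03 m and contact force between the fingers and vial_home below 0.02 N)).
It also fails if it takes over 112 s, if anything falls off the work surface, if the arm or the gripper's body presses on something with over 40 N, if the wrist force passes 120 N, or if a joint passes its speed limit or range.

## Working session

There is one attempt and no reset: what is moved stays moved. The work goes in short steps, Python scripts to look and compute and a tool call to move; the robot and the scene stay as the last step left them, time stands still between calls to the robot, and variables do not carry over. Pictures are saved under pics/ and viewed, at most 14 in all, crops included, and the job is handed in when it is done.

Besides the shell and the picture viewer there is one more tool, called after "Request:" in YAML: its name, and indented under it one key for each argument. play_rows: Moves the arm, as the interface text tells. Its arguments: {"type":"object","properties":{"increments":{"type":"array","items":{"type":"array","items":{"type":"number"}}},"grip_force":{"type":"number"}},"required":["increments"]}

```bash
mkdir -p pics
python3 - <<'E'
from station import ctrl
import cv2,numpy as np
s=ctrl.read_state(); print(s, ctrl.tip_reach)
for n in ("top","scene"):
    c=ctrl.camera(n); cv2.imwrite(f"pics/{n}0.png",c["pixels"]); np.savez(f"{n}0.npz",**c)
    print(n,c["mtx"].tolist(),c["R"].round(4).tolist(),c["t"].round(4).tolist())
E
```

```text
{'time_s': 0.0, 'joint_pos': array([ 1.54518548,  0.50187793, -0.42677568,  1.55143758,  0.2207879 ,
        1.13830959, -0.21028126]), 'qd': array([ 0.00091163, -0.00037402, -0.00033339, -0.00101966, -0.00029835,
       -0.00106921, -0.00023476]), 'joint_efforts': array([ 2.73054793e-04, -5.66596627e+01, -5.81581727e+00, -2.79114568e+01,
       -6.85488735e-02,  3.11492023e-02,  2.01210546e-04]), 'ee_pos': array([ 0.18488674, -0.62244555,  0.23966327]), 'orientation': array([ 9.89587385e-01,  1.43929945e-01, -1.04267327e-04, -9.84099215e-04]), 'contact_force': array([0.44968877, 0.50586397, 0.58954973]), 'wrist_torque': array([ 0.00647506, -0.04335751, -0.01790334]), 'grip_force': 0.0, 'width': 0.9988781238210543} 0.014
top [[425.73373508099473, 0.0, 321.5361209604669], [0.0, 425.73373508099473, 197.27995567113945], [0.0, 0.0, 1.0]] [[-0.0197, -0.9998, 0.0017], [-0.9974, 0.0195, -0.0698], [0.0697, -0.0031, -0.9976]] [0.0635, 0.5427, 0.9693]
scene [[485.4935224199038, 0.0, 319.1420141531549], [0.0, 485.4935224199038, 192.13210983868578], [0.0, 0.0, 1.0]] [[0.8851, -0.4651, 0.0158], [-0.3327, -0.6562, -0.6773], [0.3254, 0.5942, -0.7356]] [-0.4665, 0.2353, 0.979]
```

View pics/top0.png

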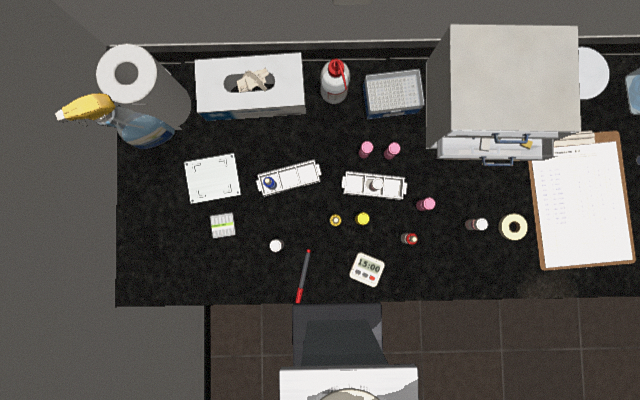

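View pics/scene0.png

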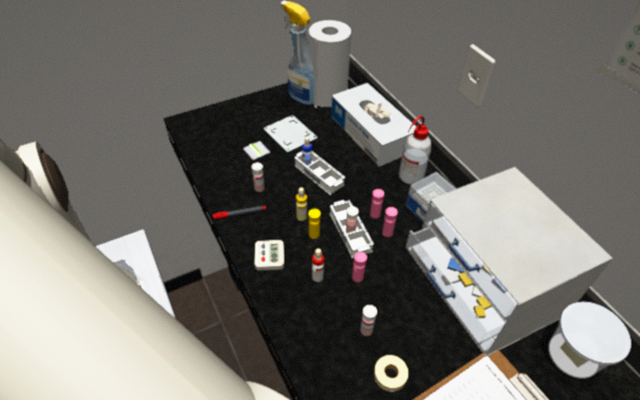

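The top view shows the tray at (213,178). The carrier at (288,177) holds the blue dropper at (269,183), and the carrier at (374,185) holds a vial in its middle compartment. Loose items:
- vials at (276,245) and (478,225)
- droppers at (336,220) and (409,239)
- gel card at (222,225)

The yellow vial at (363,218) and the pink ones are decoys.

```bash
cat > h.py <<'E'
import numpy as np,cv2
def cloud(c):
    v,u=np.mgrid[0:400,0:640]; z=c["range_z"]; K=c["mtx"]
    P=np.stack([(u-K[0,2])/K[0,0]*z,(v-K[1,2])/K[1,1]*z,z],-1)
    return (P-c["t"])@c["R"]
def ray(c,uv,z):
    K=c["mtx"]; d=c["R"].T@np.array([(uv[0]-K[0,2])/K[0,0],(uv[1]-K[1,2])/K[1,1],1]); o=-c["R"].T@c["t"]
    return o+d*(z-o[2])/d[2]
E
python3 - <<'E'
from h import *
c=np.load("top0.npz"); W=cloud(c); px=c["pixels"]
print("cam",-c["R"].T@c["t"])
for n,(u,v) in dict(v1=(276,245),v2=(478,225),d1=(336,220),d2=(409,239),yel=(363,218),p1=(428,204),dh=(269,183),vh=(375,184)).items():
    w=W[v-14:v+14,u-14:u+14].reshape(-1,3); zt=np.percentile(w[:,2],99.5)
    lo=w[(w[:,2]>zt-.006)]; b=w[(w[:,2]>.03)]
    print(n,"ztop",zt.round(3),"top centre",lo.mean(0).round(4),len(lo),((lo.max(0)+lo.min(0))/2).round(4))
for n,(u0,u1,v0,v1,zl,zh,zp) in dict(ca=(250,325,155,198,.022,.036,.031),cb=(338,412,165,203,.022,.036,.031)).items():
    m=np.zeros((400,640),np.uint8); s=np.s_[v0:v1,u0:u1]
    m[s]=((W[s][...,2]>zl)&(W[s][...,2]<zh)&(px[s].min(-1)>120))*255
    q=W[m>0]; r=cv2.minAreaRect((q[:,:2]*1000).astype(np.float32)); print(n,len(q),r)
for n,(u0,u1,v0,v1,zp) in dict(tray=(178,245,148,208,.004),card=(204,240,208,243,.0055)).items():
    m=np.zeros((400,640),np.uint8); s=np.s_[v0:v1,u0:u1]; m[s]=(px[s].max(-1)>100)*255
    k=max(cv2.findContours(m,0,1)[0],key=cv2.contourArea)
    q=np.array([ray(c,p[0],zp)[:2] for p in k]); r=cv2.minAreaRect((q*1000).astype(np.float32)); print(n,r, W[m>0][:,2].mean())
big=cv2.resize(px[140:260,170:500],None,fx=2.4,fy=2.4,interpolation=cv2.INTER_CUBIC); cv2.imwrite("pics/crop.png",big)
E
```

```text
cam [0.47500624 0.05596294 1.00471159]
v1 ztop 0.08 top centre [0.4381 0.153  0.1037] 105 [0.4501 0.1115 0.5396]
v2 ztop 1.005 top centre [0.475  0.056  1.0047] 6 [0.475  0.056  1.0047]
d1 ztop 0.099 top centre [0.4892 0.0256 0.1301] 27 [0.4854 0.0374 0.5489]
d2 ztop 0.1 top centre [ 0.4491 -0.1181  0.2021] 26 [ 0.4583 -0.045   0.5498]
yel ztop 0.081 top centre [ 0.4912 -0.0335  0.1037] 106 [0.4894 0.0043 0.5397]
p1 ztop 0.08 top centre [ 0.5202 -0.1742  0.1038] 105 [ 0.5044 -0.0684  0.5398]
dh ztop 0.103 top centre [0.5636 0.155  0.213 ] 24 [0.5286 0.1147 0.5508]
vh ztop 0.084 top centre [ 0.5654 -0.0657  0.1084] 99 [ 0.5273 -0.0129  0.5413]
ca 377 ((590.6951904296875, 128.5514678955078), (49.4329948425293, 147.83262634277344), 14.099145889282227)
cb 362 ((569.174560546875, -68.25689697265625), (149.06455993652344, 49.221256256103516), 82.81267547607422)
tray ((596.3406982421875, 310.8135986328125), (101.67369079589844, 120.80523681640625), 9.243133544921875) 0.008624560109975416
card ((484.7866516113281, 286.5906982421875), (52.994483947753906, 53.85275650024414), 6.991614818572998) 0.006017821590981511
```

View pics/crop.png

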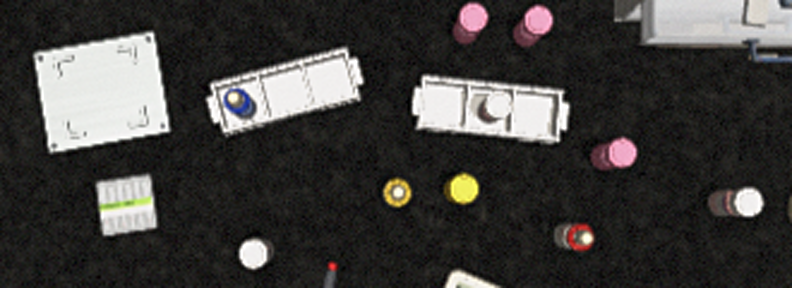

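The crop confirms it: blue dropper in the left compartment of the left carrier, vial in the middle of the right carrier. I'll redo the bottle tops with missing range readings masked out.

Run:
```python
from h import *
c=np.load("top0.npz"); W=cloud(c)
for n,(u,v) in dict(v1=(276,245),v2=(480,225),d1=(336,220),d2=(411,239),yel=(363,218),p1=(428,204),dh=(269,183),vh=(376,184)).items():
    w=W[v-12:v+12,u-12:u+12].reshape(-1,3); w=w[w[:,2]<.5]; zt=np.percentile(w[:,2],99)
    lo=w[(w[:,2]>zt-.008)]
    print(n,"ztop",zt.round(3),lo.mean(0).round(4),len(lo),((lo.max(0)+lo.min(0))/2).round(4),np.ptp(lo,0).round(4))
```

```text
v1 ztop 0.079 [0.4369 0.1555 0.0769] 111 [0.437  0.155  0.0767] [0.0239 0.0239 0.0074]
v2 ztop 0.079 [ 0.4748 -0.2932  0.0766] 109 [ 0.4748 -0.2937  0.0765] [0.0219 0.0248 0.0096]
d1 ztop 0.098 [0.49   0.0245 0.096 ] 29 [0.4905 0.0243 0.0961] [0.0108 0.0108 0.0077]
d2 ztop 0.099 [ 0.4462 -0.1401  0.0963] 30 [ 0.4468 -0.1406  0.0958] [0.0106 0.0106 0.0104]
yel ztop 0.08 [ 0.4918 -0.0358  0.0773] 109 [ 0.4918 -0.0355  0.0774] [0.0241 0.024  0.0068]
p1 ztop 0.08 [ 0.5218 -0.1804  0.0769] 114 [ 0.5217 -0.1806  0.0761] [0.0242 0.0244 0.0089]
dh ztop 0.101 [0.5766 0.1688 0.0984] 29 [0.5768 0.1697 0.0985] [0.0112 0.0129 0.0107]
vh ztop 0.083 [ 0.5681 -0.0692  0.08  ] 108 [ 0.5677 -0.0695  0.08  ] [0.0243 0.0244 0.0097]
```

The manual's scale: shifts go in shares of 1000 mm and turns go in shares of 360 degrees. Converting my numbers, 32.9 cm is 0.329, 31 cm is 0.31, 66.3 degrees is 0.1842.

Request:
play_rows:
  increments:
    - [0.04,0.05,0,0.0167,7]
    - [0.08,0.09,0,0.0333,7]
    - [0.12,0.13,0,0.0556,7]
    - [0.16,0.17,0,0.0722,7]
    - [0.2,0.21,0,0.0917,7]
    - [0.23,0.24,0,0.1111,7]
    - [0.26,0.28,0,0.1278,7]
    - [0.28,0.31,0,0.1472,6.5]
    - [0.29,0.329,0,0.1667,6]
    - [0.29,0.329,0,0.1842,6]
    - [0.29,0.329,0,0.1842,6]
    - [0.29,0.329,0,0.1842,6]
    - [0.29,0.329,0,0.1842,6]
    - [0.29,0.329,0,0.1842,6]
  grip_force: 15

```text
time_s: 1.27
ee_pos: [0.4744, -0.2948, 0.2403]
orientation: [0.75, 0.661, -0.001, -0.0]
contact_force: [0.4, -0.2, -0.1]
width: 0.656
grip_force: 0.0
```

```bash
cat > st.py <<'E'
from station import ctrl
import numpy as np
def st():
    s=ctrl.read_state(); x,y,z,w=s["orientation"]
    yaw=np.degrees(np.arctan2(2*(y*z*0+x*y+w*z),1-2*(y*y+z*z)))-90
    print("t",round(s["time_s"],2),"p",s["ee_pos"].round(4),"closing",round((yaw+90)%180-90,2),"j",s["joint_pos"].round(2),"w",round(s["width"]*9.18,2),"F",s["contact_force"].round(1),"g",s["grip_force"])
    return s
if __name__=="__main__": st()
E
python3 st.py
```

```text
t 1.27 p [ 0.4744 -0.2948  0.2403] closing -7.2 j [ 1.14  0.41 -0.81  1.77  0.33  1.1   0.1 ] w 6.02 F [ 0.4 -0.2 -0.1] g 0.0
```

Converted, -18.2 cm is -0.182, -17 cm is -0.17.

Request:
play_rows:
  increments:
    - [0,0.001,-0.04,0,6]
    - [0,0.001,-0.08,0,6]
    - [0,0.001,-0.12,0,6]
    - [0,0.001,-0.15,0,6]
    - [0,0.001,-0.17,0,6]
    - [0,0.001,-0.182,0,6]
    - [0,0.001,-0.182,0,6]
    - [0,0.001,-0.182,0,6]
    - [0,0.001,-0.182,0,4]
    - [0,0.001,-0.182,0,3.2]
    - [0,0.001,-0.182,0,2]
    - [0,0.001,-0.182,0,2]
    - [0,0.001,-0.182,0,2]
    - [0,0.001,-0.182,0,2]
    - [0,0.001,-0.182,0,2]

```text
time_s: 2.52
ee_pos: [0.4754, -0.2932, 0.0591]
orientation: [0.75, 0.662, 0.0, 0.0]
contact_force: [0.2, 0.1, 2.9]
width: 0.271
grip_force: 15.0
```

Converted, 18.1 cm is 0.181, 17 cm is 0.17.

Request:
play_rows:
  increments:
    - [0,0,0.01,0,2]
    - [0,0,0.03,0,2]
    - [0,0,0.06,0,2]
    - [0,0,0.09,0,2]
    - [0,0,0.12,0,2]
    - [0.015,0.03,0.14,0,2]
    - [0.03,0.06,0.14,0,2]
    - [0.045,0.09,0.14,0,2]
    - [0.06,0.12,0.14,0,2]
    - [0.075,0.15,0.14,0,2]
    - [0.083,0.17,0.14,0,2]
    - [0.088,0.181,0.14,0,2]
    - [0.088,0.181,0.14,0,2]
    - [0.088,0.181,0.14,0,2]
    - [0.088,0.181,0.14,0,2]
    - [0.088,0.181,0.14,0,2]

```text
time_s: 3.85
ee_pos: [0.5624, -0.1147, 0.1984]
orientation: [0.751, 0.66, -0.001, 0.0]
contact_force: [-0.5, 0.4, 0.0]
width: 0.277
grip_force: 15.0
```

Run:
```python
from st import *; import cv2
st(); c=ctrl.camera("wrist"); cv2.imwrite("pics/w1.png",c["pixels"])
```

```text
t 3.85 p [ 0.5624 -0.1147  0.1984] closing -7.34 j [ 0.77  0.5  -0.81  1.78  0.41  1.04 -0.32] w 2.55 F [-0.5  0.4  0. ] g 14.999868124723434
```

View pics/w1.png

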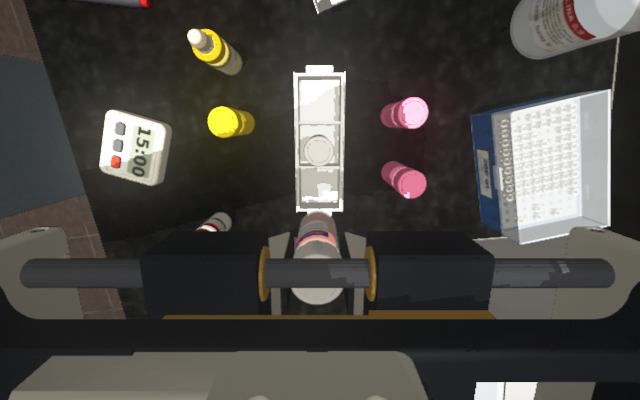

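The wrist view shows the held vial at (318,265), in line with the carrier at column 319. The lower compartment at (321,187) is free, so I'm lowering it there.

Converted, -13.6 cm is -0.136, 0.15 cm is 0.0015.

Request:
play_rows:
  increments:
    - [0.001,0.0015,-0.03,0,2]
    - [0.001,0.0015,-0.06,0,2]
    - [0.001,0.0015,-0.09,0,2]
    - [0.001,0.0015,-0.11,0,2]
    - [0.001,0.0015,-0.12,0,2]
    - [0.001,0.0015,-0.126,0,2]
    - [0.001,0.0015,-0.13,0,2]
    - [0.001,0.0015,-0.133,0,2]
    - [0.001,0.0015,-0.135,0,2]
    - [0.001,0.0015,-0.136,0,2]
    - [0.001,0.0015,-0.136,0,2]
    - [0.001,0.0015,-0.136,0,2]

```text
time_s: 4.9
ee_pos: [0.5646, -0.1107, 0.0634]
orientation: [0.75, 0.662, 0.0, 0.0]
contact_force: [0.6, -0.3, 0.1]
width: 0.276
grip_force: 15.0
```

```bash
python3 st.py
```

```text
t 4.9 p [ 0.5646 -0.1107  0.0634] closing -7.15 j [ 0.67  0.68 -0.68  1.86  0.58  0.81 -0.45] w 2.53 F [ 0.6 -0.3  0.1] g 14.999989718198776
```

Converted, 15 cm is 0.15, 12 cm is 0.12.

Request:
play_rows:
  increments:
    - [0,0,-0.001,0,2]
    - [0,0,-0.002,0,2]
    - [0,0,-0.002,0,2]
    - [0,0,-0.002,0,3]
    - [0,0,-0.002,0,4]
    - [0,0,-0.002,0,4.5]
    - [0,0,-0.002,0,4.5]
    - [0,0,-0.002,0,4.5]
    - [0,0,0.01,0,5]
    - [0,0,0.04,0,5]
    - [0,0,0.08,0,5]
    - [0,0,0.12,0,5]
    - [0,0,0.15,0,6]
    - [0,0,0.15,0,6]

```text
time_s: 6.07
ee_pos: [0.5684, -0.1101, 0.2204]
orientation: [0.75, 0.662, 0.003, 0.005]
contact_force: [1.3, 0.2, 0.3]
width: 0.629
grip_force: 0.0
```

```bash
python3 st.py
```

```text
t 6.07 p [ 0.5684 -0.1101  0.2204] closing -7.11 j [ 0.77  0.48 -0.82  1.76  0.4   1.07 -0.31] w 5.78 F [1.3 0.2 0.3] g 0.0
```

Converted, 26.6 cm is 0.266, -12.7 cm is -0.127.

Request:
play_rows:
  increments:
    - [-0.01,0.03,0,0,6]
    - [-0.03,0.06,0,0,6]
    - [-0.045,0.095,0,0,6]
    - [-0.06,0.13,0,0,6]
    - [-0.08,0.17,0,0,6]
    - [-0.1,0.2,0,0,6]
    - [-0.115,0.23,0,0,6]
    - [-0.123,0.255,0,0,6]
    - [-0.127,0.266,0,0,6]
    - [-0.127,0.266,0,0,6]
    - [-0.127,0.266,0,0,6]
    - [-0.127,0.266,0,0,6]
    - [-0.127,0.266,0,0,6]

```text
time_s: 7.15
ee_pos: [0.4377, 0.1539, 0.2126]
orientation: [0.751, 0.661, -0.0, 0.0]
contact_force: [0.4, -0.6, -1.1]
width: 0.653
grip_force: 0.0
```

Run:
```python
from st import *; from h import *
s=st(); c=ctrl.camera("top"); W=cloud(c); cv2.imwrite("pics/top1.png",c["pixels"])
for n,(u,v) in dict(placed=(396,186),vh=(376,184)).items():
    w=W[v-9:v+9,u-9:u+9].reshape(-1,3); w=w[(w[:,2]<.12)]; zt=np.percentile(w[:,2],99); lo=w[w[:,2]>zt-.008]; print(n,zt,lo.mean(0).round(4),len(lo))
```

```text
t 7.15 p [0.4377 0.1539 0.2126] closing -7.3 j [ 0.45  0.3  -0.97  2.02  0.3   0.97 -0.8 ] w 5.99 F [ 0.4 -0.6 -1.1] g 0.0
placed 0.08277369685805551 [ 0.5632 -0.1112  0.0798] 107
vh 0.08331193954314896 [ 0.5682 -0.0695  0.08  ] 109
```

Request:
play_rows:
  increments:
    - [0,0.001,-0.04,0,6]
    - [0,0.001,-0.08,0,6]
    - [0,0.001,-0.12,0,6]
    - [0,0.001,-0.14,0,6]
    - [0,0.001,-0.154,0,6]
    - [0,0.001,-0.154,0,6]
    - [0,0.001,-0.154,0,6]
    - [0,0.001,-0.154,0,4]
    - [0,0.001,-0.154,0,3]
    - [0,0.001,-0.154,0,2]
    - [0,0.001,-0.154,0,2]
    - [0,0.001,-0.154,0,2]
    - [0,0.001,-0.154,0,2]
    - [0,0.001,-0.154,0,2]

```text
time_s: 8.37
ee_pos: [0.4375, 0.1565, 0.0591]
orientation: [0.75, 0.662, 0.0, 0.0]
contact_force: [0.5, -0.8, 3.0]
width: 0.274
grip_force: 15.0
```

```bash
python3 st.py
```

```text
t 8.37 p [0.4375 0.1565 0.0591] closing -7.15 j [ 0.23  0.55 -0.76  2.12  0.61  0.69 -1.06] w 2.51 F [ 0.5 -0.8  3. ] g 15.000186413526535
```

Converted, -18.1 cm is -0.181, 13.7 cm is 0.137.

Request:
play_rows:
  increments:
    - [0,0,0.01,0,2]
    - [0,0,0.03,0,2]
    - [0,0,0.06,0,2]
    - [0,0,0.09,0,2]
    - [0,0,0.12,0,2]
    - [0.015,-0.02,0.14,0,2]
    - [0.04,-0.05,0.14,0,2]
    - [0.06,-0.08,0.14,0,2]
    - [0.08,-0.11,0.14,0,2]
    - [0.1,-0.14,0.14,0,2]
    - [0.125,-0.165,0.14,0,2]
    - [0.137,-0.181,0.14,0,2]
    - [0.137,-0.181,0.14,0,2]
    - [0.137,-0.181,0.14,0,2]
    - [0.137,-0.181,0.14,0,2]
    - [0.137,-0.181,0.12,0,2]

```text
time_s: 9.7
ee_pos: [0.576, -0.0224, 0.1822]
orientation: [0.749, 0.663, 0.002, 0.002]
contact_force: [1.5, 0.2, -0.0]
width: 0.272
grip_force: 15.0
```

```bash
python3 st.py
```

```text
t 9.7 p [ 0.576  -0.0224  0.1822] closing -7.01 j [ 0.62  0.53 -0.83  1.79  0.46  1.02 -0.51] w 2.49 F [ 1.5  0.2 -0. ] g 14.999624490737915
```

Converted, -11.8 cm is -0.118, -11.7 cm is -0.117.

Request:
play_rows:
  increments:
    - [0,0,-0.01,0,2]
    - [0,0,-0.04,0,2]
    - [0,0,-0.07,0,2]
    - [0,0,-0.09,0,2]
    - [0,0,-0.1,0,2]
    - [0,0,-0.108,0,2]
    - [0,0,-0.112,0,2]
    - [0,0,-0.115,0,2]
    - [0,0,-0.117,0,2]
    - [0,0,-0.118,0,2]
    - [0,0,-0.118,0,2]

```text
time_s: 10.62
ee_pos: [0.5751, -0.0244, 0.0621]
orientation: [0.75, 0.662, 0.001, 0.001]
contact_force: [-0.6, 0.6, 3.4]
width: 0.278
grip_force: 15.0
```

```bash
python3 st.py
```

```text
t 10.62 p [ 0.5751 -0.0244  0.0621] closing -7.15 j [ 0.53  0.69 -0.71  1.86  0.6   0.82 -0.62] w 2.55 F [-0.6  0.6  3.4] g 15.000126510858536
```

Converted, 15 cm is 0.15, -8.5 cm is -0.085, 21.3 degrees is 0.0592.

Request:
play_rows:
  increments:
    - [0,0,0,0,3]
    - [0,0,0,0,4]
    - [0,0,0,0,4.5]
    - [0,0,0,0,4.5]
    - [0,0,0,0,4.5]
    - [0,0,0.01,0,5]
    - [0,0,0.04,0,5]
    - [0,0,0.08,0,5]
    - [0,0,0.12,0,5]
    - [-0.01,0.01,0.15,0.0111,6]
    - [-0.03,0.02,0.15,0.0278,6]
    - [-0.06,0.03,0.15,0.0444,6]
    - [-0.08,0.04,0.15,0.0592,6]
    - [-0.085,0.049,0.15,0.0592,6]
    - [-0.085,0.049,0.15,0.0592,6]
    - [-0.085,0.049,0.15,0.0592,6]
    - [-0.085,0.049,0.15,0.0592,6]

```text
time_s: 12.03
ee_pos: [0.4906, 0.0238, 0.2112]
orientation: [0.616, 0.788, 0.0, 0.001]
contact_force: [0.8, -1.4, -0.4]
width: 0.654
grip_force: 0.0
```

```bash
python3 st.py
```

```text
t 12.03 p [0.4906 0.0238 0.2112] closing 14.02 j [ 0.74  0.38 -1.01  1.96  0.38  1.01 -0.21] w 6.01 F [ 0.8 -1.4 -0.4] g 0.0
```

Converted, -15.2 cm is -0.152, -14 cm is -0.14.

Request:
play_rows:
  increments:
    - [0,0,-0.04,0,6]
    - [0,0,-0.08,0,6]
    - [0,0,-0.12,0,6]
    - [0,0,-0.14,0,6]
    - [0,0,-0.152,0,6]
    - [0,0,-0.152,0,6]
    - [0,0,-0.152,0,6]
    - [0,0,-0.152,0,4]
    - [0,0,-0.152,0,3]
    - [0,0,-0.152,0,2]
    - [0,0,-0.152,0,2]
    - [0,0,-0.152,0,2]
    - [0,0,-0.152,0,2]
    - [0,0,-0.152,0,2]

```text
time_s: 13.2
ee_pos: [0.4894, 0.0243, 0.059]
orientation: [0.615, 0.789, 0.0, 0.0]
contact_force: [-0.2, -0.4, 2.9]
width: 0.261
grip_force: 14.9
```

```bash
python3 st.py
```

```text
t 13.2 p [0.4894 0.0243 0.059 ] closing 14.13 j [ 0.55  0.61 -0.8   2.06  0.66  0.74 -0.43] w 2.4 F [-0.2 -0.4  2.9] g 14.934864677488804
```

Converted, 14 cm is 0.14, 11.2 cm is 0.112.

Request:
play_rows:
  increments:
    - [0,0,0.01,0,2]
    - [0,0,0.03,0,2]
    - [0,0,0.06,0,2]
    - [0,0,0.09,0,2]
    - [0,0,0.12,0,2]
    - [0.02,0.01,0.14,0,2]
    - [0.04,0.022,0.14,0,2]
    - [0.065,0.036,0.14,0,2]
    - [0.09,0.05,0.14,0,2]
    - [0.105,0.058,0.14,0,2]
    - [0.112,0.061,0.14,0,2]
    - [0.112,0.061,0.14,0,2]
    - [0.112,0.061,0.14,0,2]
    - [0.112,0.061,0.12,0,2]

```text
time_s: 14.37
ee_pos: [0.6024, 0.0856, 0.1819]
orientation: [0.615, 0.789, 0.002, 0.002]
contact_force: [0.9, 0.0, 0.7]
width: 0.262
grip_force: 14.9
```

```bash
python3 st.py
```

```text
t 14.37 p [0.6024 0.0856 0.1819] closing 14.14 j [ 0.46  0.62 -0.9   1.71  0.54  1.08 -0.37] w 2.4 F [0.9 0.  0.7] g 14.927189983427525
```

Converted, -11.8 cm is -0.118, -11.7 cm is -0.117.

Request:
play_rows:
  increments:
    - [0,0,-0.01,0,2]
    - [0,0,-0.04,0,2]
    - [0,0,-0.07,0,2]
    - [0,0,-0.09,0,2]
    - [0,0,-0.1,0,2]
    - [0,0,-0.108,0,2]
    - [0,0,-0.112,0,2]
    - [0,0,-0.115,0,2]
    - [0,0,-0.117,0,2]
    - [0,0,-0.118,0,2]
    - [0,0,-0.118,0,2]

```text
time_s: 15.28
ee_pos: [0.602, 0.0857, 0.062]
orientation: [0.615, 0.789, 0.001, 0.001]
contact_force: [-0.8, -0.8, 3.4]
width: 0.263
grip_force: 15.0
```

```bash
python3 st.py
```

```text
t 15.28 p [0.602  0.0857 0.062 ] closing 14.15 j [ 0.38  0.76 -0.78  1.77  0.68  0.89 -0.46] w 2.41 F [-0.8 -0.8  3.4] g 14.960240386426449
```

Converted, -22.6 cm is -0.226, -15.5 cm is -0.155.

Request:
play_rows:
  increments:
    - [0,0,0,0,3]
    - [0,0,0,0,4]
    - [0,0,0,0,4.5]
    - [0,0,0,0,4.5]
    - [0,0,0,0,4.5]
    - [0,0,0.01,0,5]
    - [0,0,0.04,0,5]
    - [0,0,0.08,0,5]
    - [0,0,0.12,0,5]
    - [-0.01,-0.02,0.15,0,6]
    - [-0.03,-0.05,0.15,0,6]
    - [-0.05,-0.08,0.15,0,6]
    - [-0.08,-0.11,0.15,0,6]
    - [-0.1,-0.14,0.15,0,6]
    - [-0.12,-0.17,0.15,0,6]
    - [-0.14,-0.2,0.15,0,6]
    - [-0.155,-0.226,0.15,0,6]
    - [-0.155,-0.226,0.15,0,6]
    - [-0.155,-0.226,0.15,0,6]
    - [-0.155,-0.226,0.15,0,6]

```text
time_s: 16.95
ee_pos: [0.4467, -0.1401, 0.2114]
orientation: [0.615, 0.789, 0.0, 0.001]
contact_force: [-0.1, -0.5, 0.7]
width: 0.653
grip_force: 0.0
```

```bash
python3 st.py
```

```text
t 16.95 p [ 0.4467 -0.1401  0.2114] closing 14.14 j [ 1.13  0.33 -1.03  2.01  0.34  0.98  0.18] w 5.99 F [-0.1 -0.5  0.7] g 0.0
```

Converted, -15.2 cm is -0.152, -14 cm is -0.14.

Request:
play_rows:
  increments:
    - [0,0,-0.04,0,6]
    - [0,0,-0.08,0,6]
    - [0,0,-0.12,0,6]
    - [0,0,-0.14,0,6]
    - [0,0,-0.152,0,6]
    - [0,0,-0.152,0,6]
    - [0,0,-0.152,0,6]
    - [0,0,-0.152,0,4]
    - [0,0,-0.152,0,3]
    - [0,0,-0.152,0,2]
    - [0,0,-0.152,0,2]
    - [0,0,-0.152,0,2]
    - [0,0,-0.152,0,2]
    - [0,0,-0.152,0,2]

```text
time_s: 18.12
ee_pos: [0.4463, -0.1409, 0.059]
orientation: [0.615, 0.789, -0.0, 0.0]
contact_force: [-0.8, -0.6, 1.9]
width: 0.263
grip_force: 15.0
```

```bash
python3 st.py
```

```text
t 18.12 p [ 0.4463 -0.1409  0.059 ] closing 14.13 j [ 0.91  0.58 -0.8   2.12  0.64  0.71 -0.07] w 2.42 F [-0.8 -0.6  1.9] g 14.99362135422416
```

Converted, 26.9 cm is 0.269, 14.4 cm is 0.144.

Request:
play_rows:
  increments:
    - [0,0,0.01,0,2]
    - [0,0,0.03,0,2]
    - [0,0,0.06,0,2]
    - [0,0,0.09,0,2]
    - [0,0,0.12,0,2]
    - [0.01,0.02,0.14,0,2]
    - [0.02,0.045,0.14,0,2]
    - [0.04,0.08,0.14,0,2]
    - [0.06,0.115,0.14,0,2]
    - [0.08,0.15,0.14,0,2]
    - [0.1,0.185,0.14,0,2]
    - [0.12,0.22,0.14,0,2]
    - [0.135,0.25,0.14,0,2]
    - [0.144,0.269,0.14,0,2]
    - [0.144,0.269,0.14,0,2]
    - [0.144,0.269,0.14,0,2]
    - [0.144,0.269,0.14,0,2]
    - [0.144,0.269,0.12,0,2]
    - [0.144,0.269,0.12,0,2]

```text
time_s: 19.7
ee_pos: [0.5884, 0.1251, 0.1763]
orientation: [0.616, 0.788, -0.002, -0.001]
contact_force: [-0.7, 0.2, -1.1]
width: 0.26
grip_force: 15.0
```

```bash
python3 st.py
```

```text
t 19.7 p [0.5884 0.1251 0.1763] closing 14.0 j [ 0.39  0.62 -0.9   1.72  0.55  1.08 -0.45] w 2.39 F [-0.7  0.2 -1.1] g 14.990837259683758
```

Converted, -11.8 cm is -0.118, -11.7 cm is -0.117.

Request:
play_rows:
  increments:
    - [0,0,-0.01,0,2]
    - [0,0,-0.04,0,2]
    - [0,0,-0.07,0,2]
    - [0,0,-0.09,0,2]
    - [0,0,-0.1,0,2]
    - [0,0,-0.108,0,2]
    - [0,0,-0.112,0,2]
    - [0,0,-0.115,0,2]
    - [0,0,-0.117,0,2]
    - [0,0,-0.118,0,2]
    - [0,0,-0.118,0,2]

```text
time_s: 20.62
ee_pos: [0.591, 0.1287, 0.0621]
orientation: [0.615, 0.789, 0.001, 0.001]
contact_force: [-0.6, -0.5, 2.9]
width: 0.261
grip_force: 15.0
```

```bash
python3 st.py
```

```text
t 20.62 p [0.591  0.1287 0.0621] closing 14.15 j [ 0.31  0.76 -0.79  1.78  0.68  0.89 -0.54] w 2.39 F [-0.6 -0.5  2.9] g 14.993340671571787
```

Converted, 15.8 cm is 0.158, -10.6 cm is -0.106, -7.1 degrees is -0.0197.

Request:
play_rows:
  increments:
    - [0,0,0,0,3]
    - [0,0,0,0,4]
    - [0,0,0,0,4.5]
    - [0,0,0,0,4.5]
    - [0,0,0,0,4.5]
    - [0,0,0.01,0,5]
    - [0,0,0.04,0,5]
    - [0,0,0.08,0,5]
    - [0,0,0.12,0,5]
    - [-0.01,0.02,0.15,-0.0056,6]
    - [-0.03,0.05,0.15,-0.0139,6.4]
    - [-0.05,0.08,0.15,-0.0197,6.4]
    - [-0.08,0.11,0.15,-0.0197,6.4]
    - [-0.1,0.14,0.15,-0.0197,6.4]
    - [-0.106,0.158,0.15,-0.0197,6.4]
    - [-0.106,0.158,0.15,-0.0197,6.4]
    - [-0.106,0.158,0.15,-0.0197,6.4]
    - [-0.106,0.158,0.15,-0.0197,6.4]
    - [-0.106,0.158,0.15,-0.0197,6.4]

```text
time_s: 22.2
ee_pos: [0.4852, 0.2848, 0.2106]
orientation: [0.663, 0.748, -0.0, 0.0]
contact_force: [0.2, -1.1, 0.4]
width: 0.696
grip_force: 0.0
```

Run:
```python
from st import *; from h import *
s=st(); c=ctrl.camera("wrist"); cv2.imwrite("pics/w2.png",c["pixels"])
from scipy.spatial.transform import Rotation as Ro
T=c["T_tool_cam"]; A=np.eye(4); A[:3,:3]=Ro.from_quat(s["orientation"]).as_matrix(); A[:3,3]=s["ee_pos"]; M=np.linalg.inv(A@T)
np.savez("w2.npz",pixels=c["pixels"],range_z=c["range_z"],mtx=c["mtx"],R=M[:3,:3],t=M[:3,3])
t=ctrl.camera("top"); W=cloud(t)
for n,(u,v) in dict(v1=(396,186),v2=(355,183),vh=(376,184),d1=(304,172),d2=(286,178),dh=(269,183)).items():
    w=W[v-8:v+8,u-8:u+8].reshape(-1,3); w=w[(w[:,2]<.12)]; zt=np.percentile(w[:,2],99); lo=w[w[:,2]>zt-.008]; print(n,zt.round(4),lo.mean(0).round(4),len(lo))
```

```text
t 22.2 p [0.4852 0.2848 0.2106] closing 6.9 j [ 0.14  0.51 -0.94  1.79  0.47  1.08 -0.85] w 6.39 F [ 0.2 -1.1  0.4] g 0.0
v1 0.0832 [ 0.5633 -0.111   0.0799] 108
v2 0.0827 [ 0.5739 -0.0244  0.0797] 106
vh 0.0825 [ 0.5682 -0.0695  0.08  ] 109
d1 0.1014 [0.6009 0.0859 0.0986] 27
d2 0.1028 [0.5892 0.1274 0.0997] 27
dh 0.1012 [0.5764 0.1692 0.0988] 29
```

View pics/w2.png

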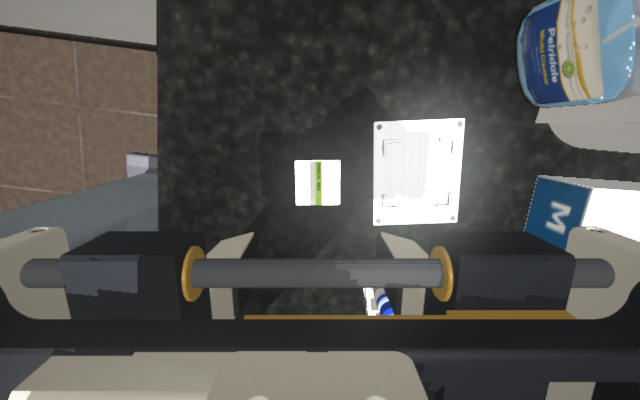

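The wrist view shows the card at (318,183) and the tray at (418,172), nearly aligned with the fingers. I'll measure both and check clearance to the tissue box.

Run:
```python
from h import *
c=np.load("w2.npz"); px=c["pixels"]
for n,(u0,u1,v0,v1,zp) in dict(tray=(366,475,110,232,.004),card=(285,352,150,215,.0055)).items():
    m=np.zeros((400,640),np.uint8); s=np.s_[v0:v1,u0:u1]; m[s]=(px[s].max(-1)>120)*255
    k=max(cv2.findContours(m,0,1)[0],key=cv2.contourArea)
    q=np.array([ray(c,p[0],zp)[:2] for p in k]); print(n,cv2.minAreaRect((q*1000).astype(np.float32)))
t=np.load("top0.npz"); W=cloud(t)
b=(W[...,1]>.2)&(W[...,1]<.45)&(W[...,2]>.05)&(W[...,2]<.4)
q=W[b]
for y in np.arange(.2,.45,.025):
    r=q[abs(q[:,1]-y)<.0125]; i=r[:,0].argmin() if len(r) else None; print(round(y,3), r[i].round(3) if len(r) else None)
```

```text
tray ((597.5572509765625, 310.2479553222656), (101.14060974121094, 121.11393737792969), 9.519083023071289)
card ((485.349853515625, 286.7089538574219), (52.352516174316406, 53.61989974975586), 7.751299858093262)
0.2 [0.739 0.205 0.051]
0.225 [0.738 0.237 0.051]
0.25 [0.737 0.248 0.063]
0.275 [0.735 0.282 0.072]
0.3 [0.734 0.311 0.062]
0.325 [0.733 0.324 0.074]
0.35 [0.76  0.362 0.141]
0.375 [0.713 0.384 0.059]
0.4 [0.687 0.412 0.058]
0.425 [0.674 0.436 0.053]
```

Converted, -19.2 cm is -0.192, -19 cm is -0.19, 0.6 degrees is 0.0017.

Request:
play_rows:
  increments:
    - [0,0.001,-0.04,0.0017,6.4]
    - [0,0.001,-0.08,0.0017,6.4]
    - [0,0.001,-0.12,0.0017,6.4]
    - [0,0.001,-0.15,0.0017,6.4]
    - [0,0.001,-0.17,0.0017,6.4]
    - [0,0.001,-0.18,0.0017,6.4]
    - [0,0.001,-0.186,0.0017,6.4]
    - [0,0.001,-0.19,0.0017,6.4]
    - [0,0.001,-0.192,0.0017,6.4]
    - [0,0.001,-0.192,0.0017,6.4]
    - [0,0.001,-0.192,0.0017,6.4]

```text
time_s: 23.22
ee_pos: [0.485, 0.2878, 0.0199]
orientation: [0.658, 0.753, 0.001, 0.0]
contact_force: [0.1, -0.3, -0.4]
width: 0.696
grip_force: 0.0
```

```bash
python3 st.py
```

```text
t 23.22 p [0.485  0.2878 0.0199] closing 7.64 j [-0.02  0.76 -0.74  1.89  0.73  0.77 -1.04] w 6.39 F [ 0.1 -0.3 -0.4] g 0.0
```

Tips are about 6 mm above the bench, so I'll go 4 mm lower and close.

Converted, -0.4 cm is -0.004, -0.2 cm is -0.002.

Request:
play_rows:
  increments:
    - [0,-0.001,-0.002,0,6.4]
    - [0,-0.001,-0.004,0,6.4]
    - [0,-0.001,-0.004,0,6.4]
    - [0,-0.001,-0.004,0,5.8]
    - [0,-0.001,-0.004,0,5.2]
    - [0,-0.001,-0.004,0,4.8]
    - [0,-0.001,-0.004,0,4.8]
    - [0,-0.001,-0.004,0,4.8]
    - [0,-0.001,-0.004,0,4.8]
    - [0,-0.001,-0.004,0,4.8]

```text
time_s: 24.05
ee_pos: [0.4842, 0.2865, 0.0148]
orientation: [0.658, 0.753, 0.0, 0.0]
contact_force: [-0.0, -0.5, 0.2]
width: 0.563
grip_force: 15.0
```

```bash
python3 st.py
```

```text
t 24.05 p [0.4842 0.2865 0.0148] closing 7.65 j [-0.03  0.77 -0.73  1.9   0.74  0.76 -1.04] w 5.17 F [-0.  -0.5  0.2] g 14.999969154596329
```

Converted, 11.3 cm is 0.113, 2.4 cm is 0.024, 1.8 degrees is 0.005.

Request:
play_rows:
  increments:
    - [0,0,0.005,0,4.8]
    - [0,0,0.015,0,4.8]
    - [0,0,0.03,0,4.8]
    - [0,0,0.04,0,4.8]
    - [0.02,0.004,0.04,0.0028,4.8]
    - [0.04,0.008,0.04,0.005,4.8]
    - [0.07,0.015,0.04,0.005,4.8]
    - [0.095,0.02,0.04,0.005,4.8]
    - [0.11,0.023,0.04,0.005,4.8]
    - [0.113,0.024,0.04,0.005,4.8]
    - [0.113,0.024,0.04,0.005,4.8]
    - [0.113,0.024,0.04,0.005,4.8]
    - [0.113,0.024,0.04,0.005,4.8]

```text
time_s: 25.13
ee_pos: [0.5956, 0.3106, 0.0551]
orientation: [0.646, 0.763, -0.0, -0.0]
contact_force: [0.3, 0.8, -0.4]
width: 0.565
grip_force: 15.0
```

Run:
```python
from st import *; import cv2
st(); cv2.imwrite("pics/w3.png",ctrl.camera("wrist")["pixels"])
```

```text
t 25.13 p [0.5956 0.3106 0.0551] closing 9.53 j [-0.02  0.86 -0.76  1.6   0.69  0.97 -0.84] w 5.19 F [ 0.3  0.8 -0.4] g 14.99999150633812
```

View pics/w3.png

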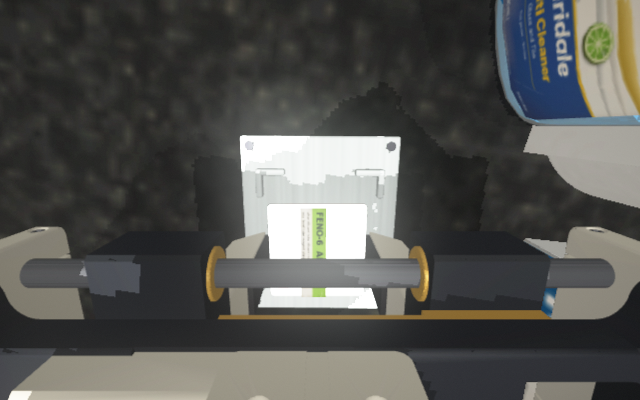

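The card at (317,240) sits level and square over the tray, whose upper guides are at (270,172) and (372,172). Lowering now.

Converted, -3.7 cm is -0.037, -3.6 cm is -0.036.

Request:
play_rows:
  increments:
    - [0.001,0,-0.01,0,4.8]
    - [0.001,0,-0.02,0,4.8]
    - [0.001,0,-0.026,0,4.8]
    - [0.001,0,-0.03,0,4.8]
    - [0.001,0,-0.033,0,4.8]
    - [0.001,0,-0.035,0,4.8]
    - [0.001,0,-0.036,0,4.8]
    - [0.001,0,-0.037,0,4.8]
    - [0.001,0,-0.037,0,4.8]
    - [0.001,0,-0.037,0,4.8]

```text
time_s: 26.02
ee_pos: [0.5978, 0.3104, 0.0188]
orientation: [0.646, 0.763, -0.0, 0.0]
contact_force: [-4.2, -2.8, 7.3]
width: 0.566
grip_force: 15.0
```

```bash
python3 st.py
```

```text
t 26.02 p [0.5978 0.3104 0.0188] closing 9.45 j [-0.03  0.9  -0.73  1.6   0.72  0.92 -0.86] w 5.2 F [-4.2 -2.8  7.3] g 15.002296417951584
```

On the plate. Opening, then rising clear and moving away.

Converted, 18 cm is 0.18, -16 cm is -0.16.

Request:
play_rows:
  increments:
    - [0,0,0,0,5.4]
    - [0,0,0,0,6]
    - [0,0,0,0,6.4]
    - [0,0,0,0,6.4]
    - [0,0,0,0,6.4]
    - [0,0,0.01,0,6.4]
    - [0,0,0.04,0,6.4]
    - [0,0,0.08,0,6.4]
    - [0,0,0.12,0,6.4]
    - [0,0,0.16,0,6.4]
    - [-0.03,0,0.18,0,6.4]
    - [-0.06,0,0.18,0,6.4]
    - [-0.1,0,0.18,0,6.4]
    - [-0.14,0,0.18,0,6.4]
    - [-0.16,0,0.18,0,6.4]
    - [-0.16,0,0.18,0,6.4]
    - [-0.16,0,0.18,0,6.4]
    - [-0.16,0,0.18,0,6.4]

```text
time_s: 27.52
ee_pos: [0.4387, 0.31, 0.1979]
orientation: [0.647, 0.763, -0.0, 0.0]
contact_force: [0.6, 0.1, 0.7]
width: 0.694
grip_force: 0.0
```

Run:
```python
from st import *; from h import *
st(); t=ctrl.camera("top"); p=t["pixels"]; W=cloud(t)
cv2.imwrite("pics/fin.png",cv2.resize(p[140:260,170:500],None,fx=2.4,fy=2.4,interpolation=cv2.INTER_CUBIC))
for n,(u,v) in dict(v1=(396,186),v2=(355,183),vh=(376,184),d1=(304,172),d2=(286,178),dh=(269,183)).items():
    w=W[v-8:v+8,u-8:u+8].reshape(-1,3); w=w[(w[:,2]<.12)]; zt=np.percentile(w[:,2],99); lo=w[w[:,2]>zt-.008]; print(n,zt.round(4),lo.mean(0).round(4),len(lo))
```

```text
t 27.52 p [0.4387 0.31   0.1979] closing 9.42 j [ 0.09  0.49 -0.97  1.86  0.47  1.03 -0.9 ] w 6.37 F [0.6 0.1 0.7] g 0.0
v1 0.0832 [ 0.5633 -0.1111  0.08  ] 107
v2 0.0831 [ 0.5738 -0.0245  0.0801] 105
vh 0.0829 [ 0.5683 -0.0694  0.0801] 107
d1 0.1015 [0.6007 0.0856 0.0993] 27
d2 0.1018 [0.5892 0.1274 0.0986] 29
dh 0.1013 [0.5763 0.1689 0.099 ] 27
```

View pics/fin.png

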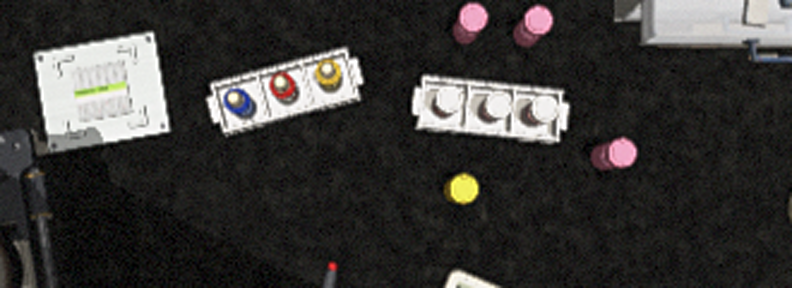

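The droppers stand at (239,100), (284,88) and (328,75). The vials are at (447,100), (495,104) and (542,108). The card lies centred in the tray at (102,90), and the look-alikes are untouched.

```bash
python3 -c "
from station import ctrl
print(ctrl.job_done())"
```

```text
the job is handed in; nothing more can be done
None
```

All five things are put away and the job is handed in at about 28 s: both droppers and both vials stand in their matching carriers, and the gel card lies centred on the tray. No verdict was returned, but the last top view showed everything in place.

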